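# Find the soft buffer in the catch tray and mark it

## Task

One of the three sprung buffer pads in the strip catch tray has gone soft. With the fingertips press each pad at least halfway down and let it come back, going along the row from the pad farthest from the chute to the one nearest it; then push the white tag behind the softest pad all the way down and leave the other two tags up. Pick nothing up, and leave the loose things lying where they are.

Things in the scene. Friction and masses are not known exactly. Their poses are not given: they have to be found in the camera images.
- tray: Fixed steel catch tray, 240 x 400 mm, walls 20 mm high, floor 3 mm. Origin: centre of its underside; x away from the robot, y along the row of pads. Chute and hopper stand at its -y end (y -200 to -575 mm, up to 210 mm high). Three like-looking buffer units a, b, c stand on its floor at y = +115, 0, -115 mm; which stands where changes each time.
- pad_a_top (a point): Centre of the top face of buffer pad a: a black disc 44 mm across and 8 mm thick on a rubber bellows above a grey round housing (50 mm across); 61 mm above the work surface at rest. It moves with the pad. The pad is sprung upward, slides straight down by up to 12 mm and returns by itself when let go.
- pad_a (a joint): How far pad a is pressed down, in m: 0 at rest, 0.012 fully down. At rest it reads 0 within 0.5 mm (a pad sags a hair under its own weight). The force grows in proportion to the depth; the stiffness differs from pad to pad: the softest needs about 4 N to be pressed fully down, the others 9 to 15 N.
- tag_a_top (a point): Centre of the top face of the tag of pad a: a white plastic T-piece, cap 18 x 28 mm, 6 mm thick, in an aluminium guide block on the pad's base plate, 68 mm from the pad's centre along the tray's +x; 65 mm above the work surface when up, 49 mm when fully down. It moves with the tag.
- tag_a (a joint): How far tag a is pushed down, in m: 0 up, 0.016 fully down. It slides straight down against about 2.5 N of friction and stays where it is left.
- pad_b_top (a point): Centre of the top face of buffer pad b: a black disc 44 mm across and 8 mm thick on a rubber bellows above a grey round housing (50 mm across); 61 mm above the work surface at rest. It moves with the pad. The pad is sprung upward, slides straight down by up to 12 mm and returns by itself when let go.
- pad_b (a joint): How far pad b is pressed down, in m: 0 at rest, 0.012 fully down. At rest it reads 0 within 0.5 mm (a pad sags a hair under its own weight). The force grows in proportion to the depth; the stiffness differs from pad to pad: the softest needs about 4 N to be pressed fully down, the others 9 to 15 N.
- tag_b_top (a point): Centre of the top face of the tag of pad b: a white plastic T-piece, cap 18 x 28 mm, 6 mm thick, in an aluminium guide block on the pad's base plate, 68 mm from the pad's centre along the tray's +x; 65 mm above the work surface when up, 49 mm when fully down. It moves with the tag.
- tag_b (a joint): How far tag b is pushed down, in m: 0 up, 0.016 fully down. It slides straight down against about 2.5 N of friction and stays where it is left.
- pad_c_top (a point): Centre of the top face of buffer pad c: a black disc 44 mm across and 8 mm thick on a rubber bellows above a grey round housing (50 mm across); 61 mm above the work surface at rest. It moves with the pad. The pad is sprung upward, slides straight down by up to 12 mm and returns by itself when let go.
- pad_c (a joint): How far pad c is pressed down, in m: 0 at rest, 0.012 fully down. At rest it reads 0 within 0.5 mm (a pad sags a hair under its own weight). The force grows in proportion to the depth; the stiffness differs from pad to pad: the softest needs about 4 N to be pressed fully down, the others 9 to 15 N.
- tag_c_top (a point): Centre of the top face of the tag of pad c: a white plastic T-piece, cap 18 x 28 mm, 6 mm thick, in an aluminium guide block on the pad's base plate, 68 mm from the pad's centre along the tray's +x; 65 mm above the work surface when up, 49 mm when fully down. It moves with the tag.
- tag_c (a joint): How far tag c is pushed down, in m: 0 up, 0.016 fully down. It slides straight down against about 2.5 N of friction and stays where it is left.
- holder_1: Cream plastic strip holder, loose, 150 x 26 x 10 mm, lying flat, long axis x. Origin: centre of its underside. It lies on the tray floor in a gap between two buffer units.
- holder_2: Cream plastic strip holder, loose, 150 x 26 x 10 mm, lying flat, long axis x. Origin: centre of its underside. It lies on the tray floor in the other gap between two buffer units.
- holder_3: Cream plastic strip holder, loose, 150 x 26 x 10 mm, lying flat, long axis x. Origin: centre of its underside. It lies on the ledge beyond the tray's +y end.
- stopwatch: Chrome stopwatch, loose, 50 mm across, 14 mm thick, lying on the tray floor on the robot's side of the pads. Origin: centre of its underside.
- pencil: Red pencil, loose, 8 mm thick and 164 mm long along its x, lying on the tray floor on the robot's side of the pads. Origin: on its underside, mid-length.
- ashtray: Squat amber glass ashtray, loose, 100 mm across and 32 mm high, on the ledge beyond the tray's +y end. Origin: centre of its underside.
- mug: White mug, loose, 80 mm across and 90 mm high, on the ledge beyond the tray's +y end. Origin: centre of its underside.

How it is judged:
On the way, in this order (a step that is already met when the one before it is completed fails the run):
1. the pad farthest from the chute is pressed down (((y of pad_a_top in the frame of tray above 0.06 m and value of joint pad_a above 0.005 m) or (y of pad_b_top in the frame of tray above 0.06 m and value of joint pad_b above 0.005 m) or (y of pad_c_top in the frame of tray above 0.06 m and value of joint pad_c above 0.005 m))), for 0.1 s.
2. the middle pad is pressed down (((y of pad_a_top in the frame of tray between -0.06 and 0.06 m and value of joint pad_a above 0.005 m) or (y of pad_b_top in the frame of tray between -0.06 and 0.06 m and value of joint pad_b above 0.005 m) or (y of pad_c_top in the frame of tray between -0.06 and 0.06 m and value of joint pad_c above 0.005 m))), for 0.1 s.
3. the pad nearest the chute is pressed down (((y of pad_a_top in the frame of tray below -0.06 m and value of joint pad_a above 0.005 m) or (y of pad_b_top in the frame of tray below -0.06 m and value of joint pad_b above 0.005 m) or (y of pad_c_top in the frame of tray below -0.06 m and value of joint pad_c above 0.005 m))), for 0.1 s.
4. the tag of the softest pad is pushed down (((value of joint tag_a above 0.012 m and value of joint pad_a between 0.00024 and 0.002 m) or (value of joint tag_b above 0.012 m and value of joint pad_b between 0.00024 and 0.002 m) or (value of joint tag_c above 0.012 m and value of joint pad_c between 0.00024 and 0.002 m))), for 0.2 s.
At the end, for the whole second after the job is handed in: The tag of the softest pad is at least 12 mm down (of 16; the rules know the softest pad by its sagging over 0.24 mm under its own weight), the other two tags less than 4 mm down, all pads are back up within 2 mm, and every loose thing lies within 20 mm of where it started ((((value of joint tag_a above 0.012 m and value of joint pad_a between 0.00024 and 0.002 m) and value of joint each of tag_b, tag_c below 0.004 m) or ((value of joint tag_b above 0.012 m and value of joint pad_b between 0.00024 and 0.002 m) and value of joint each of tag_a, tag_c below 0.004 m) or ((value of joint tag_c above 0.012 m and value of joint pad_c between 0.00024 and 0.002 m) and value of joint each of tag_a, tag_b below 0.004 m)) and value of joint each of pad_a, pad_b, pad_c below 0.002 m and distance of each of holder_1, holder_2, holder_3, stopwatch, pencil, ashtray, mug from where it was at the start of the episode below 0.02 m); the robot touches nothing.
It fails at once if a wrong tag is pushed down (6 mm or more) ((value of joint tag_a above 0.006 m and value of joint pad_a below 0.00024 m) or (value of joint tag_b above 0.006 m and value of joint pad_b below 0.00024 m) or (value of joint tag_c above 0.006 m and value of joint pad_c below 0.00024 m)).
It fails at once if a loose thing is shifted or lifted by 20 mm or more (distance of any of holder_1, holder_2, holder_3, stopwatch, pencil, ashtray, mug from where it was at the start of the episode above 0.02 m).
It also fails if it takes over 45 s, if anything falls off the work surface, if the arm or the gripper's body presses on something with over 40 N, if the wrist force passes 120 N, or if a joint passes its speed limit or range.

## Robot

A 6-joint arm with a two-finger parallel gripper is mounted at the origin on the work surface. World frame = base frame: x ahead of the robot, y to its left, z up, the work surface at z = 0. Lengths are in m, angles in rad, forces in N, time in s.
With the tool pointing down it reaches from about 0.3 to 0.875 m from the base axis. Payload 6.4 kg.
Tool frame: the origin (TCP) lies on the centre line of the jaws, within the pads' length; the fingertips stand 14 mm ahead of it and the grasp point (between the pads) lies 5 mm behind it; z points along the fingers, y is the line along which they close (so a half turn about z gives the same grasp; the last joint's range is limited). The gripper opens to 85 mm and grips with 20 to 120 N. Pads are 22 mm wide; open, the fingers measure 114 mm over their backs; the gripper's body (76 mm by 85 mm) begins 54 mm behind the grasp point. The pads swing forward as they close: fully open they stand 13 mm farther back than shut.
Start: joints at [-1.516, 0.181, 1.607, -0, 1.354, -0.206], TCP at [0.148, -0.556, 0.245] pointing down, gripper open.
Joint ranges: [-2.99, 2.99], [-0.89, 2.07], [0.3, 2.58], [-1.14, 4.28], [0, 2.63], [-3.12, 3.12]. Speed limits (rad/s): [2.57, 2.57, 3.01, 3.14, 3.14, 3.14].

## Interface

Orientations are given as [roll, pitch, yaw] about the fixed x, y, z axes, in that order (R = Rz(yaw) Ry(pitch) Rx(roll)).
In Python, from plant import env, optics gives the robot as it stands.
- The arm moves only by the tool play_rows, never from a script. Its argument "plan" is a list of rows, each a list of 3 entries, a list of its own where there are three numbers: the gripper command: -1 is shut, 1 is fully open, values between are in proportion, then the shift along the tool's x, y, z in m, then the turn, a rotation vector about the tool's x, y, z in rad. In form: [[jaw, [tx, ty, tz], [rx, ry, rz]], ...]. A call has 1 to 10 rows; each row shifts and turns the commanded pose from where the row before left it, along the tool's axes as they then stand; what a row does not reach is not made up. A row lasts 1/8 s, in which the tool goes at most 62.5 mm and 10.7 degrees, less where a joint would pass 70% of its speed; a pose out of reach is approached as far as the arm can. A call is refused whole if a number of a shift passes 0.0625 or a number of a turn 0.188, either way. A call with a gripper value outside its range is refused whole. The fingers move at their own pace and stop on an object; "newtons" is the grip in N (left out, the last holds). Time passes only in rows, so rows that do not move let the fingers close. It gives the time, the measured TCP pose, the force, the opening and the grip force at its end, in the units of the state.
- env.sense(): the state, without advancing time (a new reading comes with each control period).
- optics.capture(name): name is "side" or "top" or "wrist"; returns a dict with "img" (384x512x3 uint8, red, green, blue), "range_z" (384x512 float32, m along the optical axis (not along the pixel's ray), 0 where there is no reading), "camera_matrix" (3x3 intrinsics, pixels), "k1" (the pictures are not rectified: a ray, as slopes to the right and down, at radius r is drawn at 1 + k1 r^2 times it, then the intrinsics apply), "T" (4x4, takes a point from camera to world coordinates). Camera axes: x right, y up, looking along -z (the intrinsics and any distortion apply to the point x, -y, -z); pixel columns grow to the right and rows downward; lengths in m; the calibration is good to about 2 mm. A picture is of the moment at which its call begins.
- env.finish_job(): hands the job in; it is judged then, once.
The state is a dict: "time": time; "joints": joint angles; "dq": joint speeds; "joint_efforts": joint torques, N m; "tool_pos": TCP position; "eef_rot": TCP orientation; "wrist_force": force on the tool from outside, world axes, zero at the start; "wrist_torque": the same for the moment, N m; "opening": finger opening in m; "gripper_force": force on a finger pad.
Only numpy, scipy, OpenCV 4.12 (cv2) and the standard library are available. Lean on these libraries where they do the work, as an engineer would, in place of code of your own. Each camera call takes 0.05 s, during which the arm holds its last target. There are 200 camera calls.

## Working session

There is one attempt and no reset: what is moved stays moved. The work goes in short steps, Python scripts to look and compute and a tool call to move; the robot and the scene stay as the last step left them, time stands still between calls to the robot, and variables do not carry over. Pictures are saved under pics/ and viewed, at most 10 in all, crops included, and the job is handed in when it is done.

Besides the shell and the picture viewer there is one more tool, called after "Request:" as name([rows], argument=value, ...), one row to a line, values as JSON. play_rows: Moves the arm, as the interface text tells. Its arguments: {"type":"object","properties":{"plan":{"type":"array"},"newtons":{"type":"number"}},"required":["plan"]}

```bash
mkdir -p pics; ls
cat > h.py <<'E'
import numpy as np, cv2
from plant import env, optics
def cap(n):
    c=optics.capture(n); np.savez(f'{n}.npz',**c); return c
def ray(c,u,v):
    K=c['camera_matrix'];k=float(c['k1'])
    x=(u-K[0,2])/K[0,0]; y=(v-K[1,2])/K[1,1]
    p=cv2.undistortPoints(np.array([[[u,v]]],float),K,np.array([k,0,0,0,0.]))[0,0]
    d=np.array([p[0],-p[1],-1.]); T=c['T']
    return T[:3,3],T[:3,:3]@d
def onz(c,u,v,z):
    o,d=ray(c,u,v); return o+d*(z-o[2])/d[2]
def depthpt(c,u,v):
    o,d=ray(c,u,v); return o+d*c['range_z'][int(v),int(u)]
E
python3 - <<'E'
from h import *
s=env.sense(); print({k:np.round(v,3).tolist() for k,v in s.items()})
for n in ['top','side']:
    c=cap(n); cv2.imwrite(f'pics/{n}0.png',c['img'][:,:,::-1]); print(n,c['T'].round(3).tolist(),c['camera_matrix'].tolist(),c['k1'])
E
```

```text
pics
{'time': 0.0, 'joints': [-1.516, 0.182, 1.608, -0.0, 1.354, -0.206], 'dq': [0.001, 0.001, -0.0, -0.0, 0.0, -0.0], 'joint_efforts': [-0.003, -44.488, -35.133, -0.0, 0.009, -0.0], 'tool_pos': [0.148, -0.555, 0.244], 'eef_rot': [-3.14, -0.0, 0.261], 'wrist_force': [-0.059, -0.362, 0.765], 'wrist_torque': [-0.028, 0.036, -0.003], 'gripper_force': 0.0, 'opening': 0.086}
top [[0.006, 0.994, -0.112, 0.416], [-1.0, 0.004, -0.018, 0.21], [-0.017, 0.112, 0.994, 1.169], [0.0, 0.0, 0.0, 1.0]] [[473.11183598664024, 0.0, 257.2142112891043], [0.0, 473.11183598664024, 189.06692690618837], [0.0, 0.0, 1.0]] 0.05971510790982347
side [[-0.98, 0.139, -0.141, 0.386], [-0.197, -0.75, 0.631, 0.915], [-0.018, 0.646, 0.763, 0.922], [0.0, 0.0, 0.0, 1.0]] [[472.050327664931, 0.0, 250.9636956549908], [0.0, 472.050327664931, 192.80463139445195], [0.0, 0.0, 1.0]] -0.12477959181061653
```

View pics/top0.png

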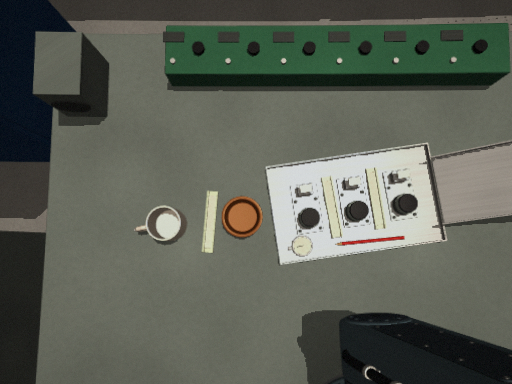

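View pics/side0.png

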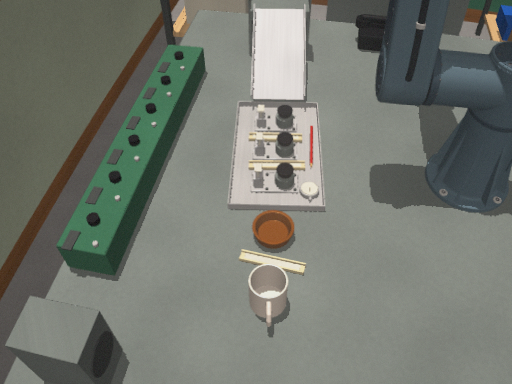

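The top view shows the pads at about (309,217), (357,211) and (404,203), with white tags above them at (304,191), (351,184) and (400,177). The chute is on the right (-y), so the farthest pad is at (309,217). In the side view the pads are near (284,176/144/114), far to near. Next I'll measure them from both views.

```bash
cat > m.py <<'E'
from h import *
def load(n): return dict(np.load(f'{n}.npz'))
t,s=load('top'),load('side')
def tri(a,b):
    (o1,d1),(o2,d2)=a,b; d1=d1/np.linalg.norm(d1); d2=d2/np.linalg.norm(d2)
    A=np.stack([d1,-d2],1); x=np.linalg.lstsq(A,o2-o1,rcond=None)[0]
    p,q=o1+d1*x[0],o2+d2*x[1]; return (p+q)/2,np.linalg.norm(p-q)
def disc(c,u,v,thr):
    g=c['img'].max(2)[v-16:v+17,u-16:u+17]; m=(g<thr).astype(np.uint8)
    n,l,st,ce=cv2.connectedComponentsWithStats(m); i=1+np.argmax(st[1:,4])
    k=np.argwhere(l==i); return ce[i]+[u-16,v-16],st[i]
if __name__=='__main__':
    for (a,b) in [((309,217),(284,173)),((357,211),(284,140)),((404,203),(284,111))]:
        for thr in (35,50):
            p,sp=disc(t,*a,thr); q,sq=disc(s,*b,thr)
            P,e=tri(ray(t,*p),ray(s,*q)); print(thr,p.round(1),sp[2:],q.round(1),sq[2:],P.round(4),round(e,4))
        d=depthpt(t,*p); print('depth',d.round(4), 'onz', onz(t,*p,.061).round(4), onz(s,*q,.061).round(4))
    ct=cv2.resize(t['img'][135:275,260:450],None,fx=4,fy=4,interpolation=cv2.INTER_CUBIC)
    cs=cv2.resize(s['img'][95:215,220:335],None,fx=5,fy=5,interpolation=cv2.INTER_CUBIC)
    cv2.imwrite('pics/ct.png',ct[:,:,::-1]); cv2.imwrite('pics/cs.png',cs[:,:,::-1])
E
python3 m.py
```

```text
Traceback (most recent call last):
  File "m.py", line 15, in <module>
    p,sp=disc(t,*a,thr); q,sq=disc(s,*b,thr)
                              ~~~~^^^^^^^^^^
  File "m.py", line 10, in disc
    n,l,st,ce=cv2.connectedComponentsWithStats(m); i=1+np.argmax(st[1:,4])
                                                       ~~~~~~~~~^^^^^^^^^^
ValueError: attempt to get argmax of an empty sequence
```

```bash
sed -i 's/(35,50)/(48,60)/' m.py; python3 m.py; python3 -c "
from m import *
print(s['img'].max(2)[162:190:2,270:300:2])"
```

```text
[[172 151 161 154 162 153 128 123 124 147 154 152 150 153 156]
 [231 233 231 233 209  81  62  62  61  64 144 229 235 233 234]
 [232 232 233 223  72  65  60  63  59  62  62 135 233 232 233]
 [148 152 149 115  63  64  65  62  63  60  60  64 142 151 150]
 [184 182 180 128  63  64  65  62  63  64  62  62 169 163 184]
 [175 172 186 119  58  65  61  64  62  64  62  60 192 201 206]
 [204 206 185 141  66  60  62  65  67  61  58  80 114 183 197]
 [203 208 174 138  88  63  59  54  56  54  68  91 110 197 182]
 [205 204 172 109 109  92  80  77  76  83  91  92 172 207 177]
 [208 206 161  79  98 106  93  93  93  92  89  85 171 208 196]
 [204 206 173  81  83  86  88  89  95  86  83  83 173 207 185]
 [205 207 202 102  85  88  86  89  89  86  85  83 124 206 199]
 [207 206 206 159  88  86  86  89  89  86  82 109 177 201 184]
 [206 204 206 203 162 106  91  90  89  93 116 161 138 176 199]]Traceback (most recent call last):
  File "m.py", line 15, in <module>
    p,sp=disc(t,*a,thr); q,sq=disc(s,*b,thr)
                              ~~~~^^^^^^^^^^
  File "m.py", line 10, in disc
    n,l,st,ce=cv2.connectedComponentsWithStats(m); i=1+np.argmax(st[1:,4])
                                                       ~~~~~~~~~^^^^^^^^^^
    return _wrapfunc(a, 'argmax', axis=axis, out=out, **kwds)
    return bound(*args, **kwds)
ValueError: attempt to get argmax of an empty sequence
```

```bash
sed -i 's/(48,60)/(72,78)/' m.py; python3 m.py; python3 -c "
from m import *
print(t['img'].max(2)[204:232:2,296:324:2])"
```

```text
72 [308.4 217.8] [ 21  21 318] [284.7 170.3] [ 16  16 189] [0.4755 0.1097 0.0555] 0.0039
78 [308.4 217.8] [ 21  21 324] [284.5 170.5] [ 16  16 201] [0.4757 0.1096 0.0548] 0.0043
depth [0.4731 0.1103 0.0633] onz [0.4732 0.1101 0.061 ] [0.4772 0.1154 0.061 ]
72 [356.2 211. ] [ 23  21 362] [284.6 138.9] [ 15  14 160] [ 0.4923 -0.0016  0.0573] 0.0047
78 [356.1 211.1] [ 23  21 365] [284.6 139. ] [ 15  15 169] [ 0.4923 -0.0014  0.0572] 0.0048
depth [ 0.4896 -0.0008  0.0611] onz [ 0.4896 -0.0009  0.061 ] [0.4942 0.0026 0.061 ]
72 [404.2 204.1] [ 25  21 392] [284.7 111.2] [ 14  13 145] [ 0.509  -0.1121  0.0593] 0.0046
78 [404.1 204. ] [ 25  21 397] [284.5 111.2] [ 14  14 154] [ 0.5092 -0.1118  0.0595] 0.0049
depth [ 0.5066 -0.1114  0.0616] onz [ 0.5066 -0.1115  0.061 ] [ 0.5114 -0.1101  0.061 ]
[[218 215 218 216 218 217 217 217 217 216 217 214 216 217]
 [217 217 218 218 217 217 218 214 219 216 216 215 218 215]
 [216 219 219 213 170 121  56  59 106 174 219 218 166 217]
 [216 218 211 110  51  58  53  50  51  54 115 217 203 217]
 [217 208 130  64  54  56  53  54  56  51  53 131 218 216]
 [217  93  84  43  52  52  53  55  57  52  54  74 207 217]
 [215  75  55  54  51  53  53  52  54  56  54  51 209 218]
 [195  58  52  51  51  54  51  55  55  56  55  53 197 216]
 [197  83  53  40  50  54  53  55  51  50  50  62 218 206]
 [205  97  45  39  49  52  55  51  53  53  52 106 217 187]
 [166 107  78  53  40  43  50  52  53  53  89 199 216 218]
 [130 205 101  69  52  48  42  45  45 129 196 212 158 213]
 [137 214 147 107 100  71  72  94 169 216 218 200  78 193]
 [202 146  80 215 218 220 217 215 218 218 217 215 194 196]]
```

Request:
play_rows([
  [-1,[0,0,-0.01],[0,0,0.114]],
  [-1,[0.035,-0.05,0],[0,0,0]],
  [-1,[0.035,-0.05,0],[0,0,0]],
  [-1,[0.035,-0.05,0],[0,0,0]],
  [-1,[0.035,-0.05,0],[0,0,0]],
  [-1,[0.035,-0.05,0],[0,0,0]],
  [-1,[0.035,-0.05,0],[0,0,0]],
  [-1,[0.035,-0.05,0],[0,0,0]],
  [-1,[0.035,-0.05,0],[0,0,0]],
  [-1,[0.035,-0.05,0],[0,0,0]],
])

```text
time: 1.35
tool_pos: [0.3945, -0.0624, 0.2554]
eef_rot: [3.141, -0.001, 0.147]
wrist_force: [0.8, -0.9, 0.1]
opening: -0.0001
gripper_force: 0.0
```

Run:
```python
from h import *
s=env.sense(); print(s['time'],s['tool_pos'],s['eef_rot'],s['wrist_force'],s['opening'])
c=cap('wrist'); cv2.imwrite('pics/w1.png',c['img'][:,:,::-1]); print(c['T'].round(3).tolist(),c['camera_matrix'][0,0],c['k1'])
np.savez('w1.npz',**c)
```

```text
1.35 [ 0.39450494 -0.0623842   0.25539218] [ 3.14105278e+00 -6.71393017e-04  1.46586889e-01] [ 0.79202652 -0.9335884   0.13645029] -7.30457021009886e-05
[[0.145, 0.943, 0.3, 0.471], [-0.99, 0.137, 0.045, -0.051], [0.001, -0.304, 0.953, 0.383], [0.0, 0.0, 0.0, 1.0]] 313.2954061455525 -0.0803178602387287
```

View pics/w1.png

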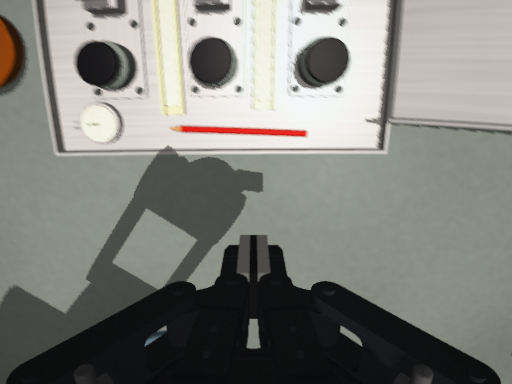

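Wrist view: discs at about (100,64), (211,61) and (327,60), with the tags just cut off at the top edge. I'll move forward for a full view.

Request:
play_rows([
  [-1,[0.035,-0.03,0],[0,0,0]],
  [-1,[0.035,-0.03,0],[0,0,0]],
  [-1,[0,0,0],[0,0,0]],
  [-1,[0,0,0],[0,0,0]],
])

```text
time: 1.9
tool_pos: [0.454, 0.0052, 0.2547]
eef_rot: [-3.141, 0.002, 0.148]
wrist_force: [-1.6, -0.4, 0.5]
opening: 0.0001
gripper_force: 0.0
```

Run:
```python
from h import *
s=env.sense(); print(s['time'],s['tool_pos'],s['eef_rot'],s['wrist_force'])
c=cap('wrist'); cv2.imwrite('pics/w2.png',c['img'][:,:,::-1]); print(c['T'].round(3).tolist())
np.savez('w2.npz',**c)
```

```text
1.9 [0.45397421 0.00523529 0.25473701] [-3.14139260e+00  1.51575516e-03  1.47615803e-01] [-1.60687481 -0.35535894  0.48394103]
[[0.146, 0.942, 0.302, 0.531], [-0.989, 0.139, 0.045, 0.016], [0.0, -0.306, 0.952, 0.383], [0.0, 0.0, 0.0, 1.0]]
```

View pics/w2.png

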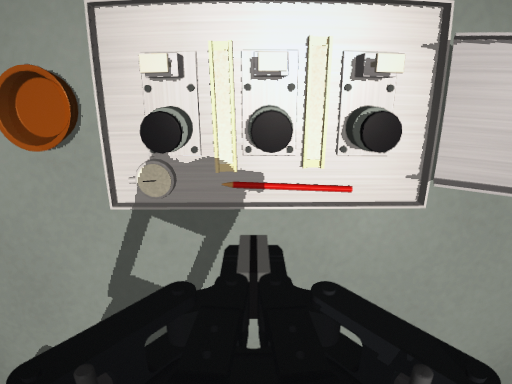

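The wrist view now shows discs at about (165,131), (270,130) and (379,131), with white tag caps at about (155,65), (272,64) and (385,63). I'll locate each by the range image, and triangulate the discs between the two wrist places.

```bash
cat > w.py <<'E'
from m import *
w1,w2=load('w1'),load('w2')
def world(c):
    K=c['camera_matrix'];h,w=c['range_z'].shape
    u,v=np.meshgrid(np.arange(w),np.arange(h)); p=np.stack([u,v],-1).reshape(-1,1,2).astype(float)
    q=cv2.undistortPoints(p,K,np.array([float(c['k1']),0,0,0,0])).reshape(h,w,2)
    d=np.stack([q[...,0],-q[...,1],-np.ones((h,w))],-1)*c['range_z'][...,None]
    return d@c['T'][:3,:3].T+c['T'][:3,3]
def tops(c):
    W=world(c); m=((W[...,2]>.054)&(W[...,2]<.075)&(c['range_z']>0)); m[215:]=0
    n,l,st,ce=cv2.connectedComponentsWithStats(m.astype(np.uint8)); out=[]
    for i in range(1,n):
        if st[i,4]<150 or st[i,2]>70: continue
        P=W[l==i]; P=P[P[:,2]>np.median(P[:,2])-.003]
        r=cv2.minAreaRect((P[:,:2]*1000).astype(np.float32))
        out.append((ce[i],np.median(P[:,2]),r)); print(ce[i].round(1),st[i,2:],'z',np.median(P[:,2]).round(4),'rect mm',np.round(r[0],1),np.round(r[1],1),round(r[2],1),'mean',(P.mean(0)*1000).round(1))
    return out
tops(w1); print(); tops(w2)
E
python3 w.py
python3 - <<'E'
import sys; sys.path.insert(0,'.')
import os; os.chdir('.')
from m import *
w1,w2=load('w1'),load('w2')
def d(c,u,v):
    g=c['img'].max(2)[v-32:v+33,u-32:u+33]; m=(g<75).astype(np.uint8)
    cs,_=cv2.findContours(m,cv2.RETR_EXTERNAL,cv2.CHAIN_APPROX_NONE); k=max(cs,key=cv2.contourArea)
    e=cv2.fitEllipse(k); return np.array(e[0])+[u-32,v-32],e[1]
for a,b in [((100,64),(165,131)),((211,61),(270,130)),((327,60),(379,131))]:
    p,e1=d(w1,*a);q,e2=d(w2,*b); P,e=tri(ray(w1,*p),ray(w2,*q)); print(p.round(1),np.round(e1,1),q.round(1),np.round(e2,1),P.round(4),round(e,4),onz(w2,*q,.061).round(4))
E
```

```text
[212.6  61.1] [  45   47 1627] z 0.0602 rect mm [493.8  -8.5] [42.5 42.7] 70.2 mean [494.   -8.5  60.2]
[329.5  60.9] [  44   46 1604] z 0.06 rect mm [ 511.5 -121.5] [42.2 42.5] 9.4 mean [ 511.2 -121.3   60. ]
[98.6 64.3] [  44   47 1554] z 0.0601 rect mm [477.1 105.3] [42.8 42.7] 78.2 mean [477.  104.4  60.1]

[272.1  60.5] [ 30  20 578] z 0.0644 rect mm [561.5   2.1] [17.6 27.7] 8.8 mean [561.4   2.4  64.4]
[153.5  62.8] [ 30  21 574] z 0.0643 rect mm [543.8 115.6] [18.2 28.5] 9.8 mean [543.7 115.4  64.2]
[389.2  62.8] [ 32  21 575] z 0.0643 rect mm [ 578.  -111.4] [18.  28.9] 7.3 mean [ 577.9 -110.6   64.3]
[271.1 130.7] [  42   44 1388] z 0.0602 rect mm [494.2  -8. ] [42.4 42.6] 52.8 mean [494.6  -7.8  60.1]
[160.5 131.6] [  42   42 1380] z 0.0602 rect mm [477.  105.3] [42.6 41.8] 51.6 mean [477.4 105.1  60.2]
[380.6 131.2] [  42   42 1363] z 0.06 rect mm [ 511.2 -121.5] [43.2 42. ] 84.6 mean [ 511.4 -120.7   59.9]
[98.4 64.2] [41.3 45.8] [160.9 131.7] [40.8 42.4] [0.4772 0.1049 0.0582] 0.0002 [0.4777 0.1041 0.061 ]
[210.6  60.9] [39.1 46.5] [270.3 130.8] [40.9 42.6] [ 0.4942 -0.0067  0.0596] 0.0007 [ 0.4946 -0.0069  0.061 ]
[323.1  61.9] [39.8 54.3] [374.9 129.8] [42.9 52.6] [ 0.5109 -0.1174  0.0499] 0.0013 [ 0.512  -0.1134  0.061 ]
```

Request:
play_rows([
  [-1,[0.0095,-0.024,0.04],[0,0,0]],
  [-1,[0.0095,-0.024,0.04],[0,0,0]],
  [-1,[0.0095,-0.024,0.04],[0,0,0]],
  [-1,[0.0095,-0.024,0.04],[0,0,0]],
  [-1,[0,0,0],[0,0,0]],
  [-1,[0,0,0],[0,0,0]],
  [-1,[0,0,0],[0,0,0]],
])

```text
time: 2.82
tool_pos: [0.4795, 0.1047, 0.0973]
eef_rot: [3.141, -0.003, 0.145]
wrist_force: [0.5, -0.2, -0.5]
opening: -0.0005
gripper_force: 0.0
```

Request:
play_rows([
  [-1,[0,0,0.009],[0,0,0]],
  [-1,[0,0,0.009],[0,0,0]],
  [-1,[0,0,0],[0,0,0]],
  [-1,[0,0,0],[0,0,0]],
])

```text
time: 3.32
tool_pos: [0.478, 0.1058, 0.0771]
eef_rot: [-3.142, 0.0, 0.147]
wrist_force: [-0.1, 0.4, -0.4]
opening: -0.0004
gripper_force: 0.0
```

Run:
```python
from h import *
for i in range(3):
    s=env.sense(); print(s['time'],s['tool_pos'].round(4),s['eef_rot'].round(3),s['wrist_force'].round(2),s['dq'].round(3))
```

```text
3.325 [0.478  0.1058 0.0771] [-3.142  0.     0.147] [-0.09  0.45 -0.36] [ 0.002 -0.006 -0.004 -0.001  0.001  0.001]
3.325 [0.478  0.1058 0.0771] [-3.142  0.     0.147] [-0.09  0.45 -0.36] [ 0.002 -0.006 -0.004 -0.001  0.001  0.001]
3.325 [0.478  0.1058 0.0771] [-3.142  0.     0.147] [-0.09  0.45 -0.36] [ 0.002 -0.006 -0.004 -0.001  0.001  0.001]
```

Request:
play_rows([
  [-1,[0,0,0.003],[0,0,0]],
  [-1,[0,0,0.003],[0,0,0]],
  [-1,[0,0,0],[0,0,0]],
  [-1,[0,0,0],[0,0,0]],
])

```text
time: 3.82
tool_pos: [0.4785, 0.1058, 0.0717]
eef_rot: [3.142, -0.001, 0.147]
wrist_force: [0.9, 1.1, 5.0]
opening: 0.0
gripper_force: 2.0
```

Request:
play_rows([
  [-1,[0,0,0.003],[0,0,0]],
  [-1,[0,0,0],[0,0,0]],
  [-1,[0,0,0],[0,0,0]],
])

```text
time: 4.2
tool_pos: [0.4786, 0.1058, 0.0688]
eef_rot: [3.142, -0.001, 0.147]
wrist_force: [-1.2, -0.6, 7.6]
opening: 0.0005
gripper_force: 3.7
```

Request:
play_rows([
  [-1,[0,0,0.002],[0,0,0]],
  [-1,[0,0,0],[0,0,0]],
  [-1,[0,0,0],[0,0,0]],
])

```text
time: 4.58
tool_pos: [0.4786, 0.1058, 0.067]
eef_rot: [3.141, -0.001, 0.147]
wrist_force: [-1.2, 0.2, 9.2]
opening: -0.0003
gripper_force: 4.7
```

The far pad gave 9.2 N at roughly 8–10 mm, so it's stiff. Next is the middle pad.

Request:
play_rows([
  [-1,[0,0,-0.02],[0,0,0]],
  [-1,[0,0,-0.008],[0,0,0]],
  [-1,[0,0.038,0],[0,0,0]],
  [-1,[-0.001,0.038,0],[0,0,0]],
  [-1,[0,0.039,0],[0,0,0]],
  [-1,[0,0,0.008],[0,0,0]],
  [-1,[0,0,0.008],[0,0,0]],
  [-1,[0,0,0],[0,0,0]],
  [-1,[0,0,0],[0,0,0]],
])

```text
time: 5.7
tool_pos: [0.4936, -0.0072, 0.0781]
eef_rot: [-3.141, 0.001, 0.148]
wrist_force: [0.3, -0.1, 0.2]
opening: -0.0001
gripper_force: 0.0
```

Request:
play_rows([
  [-1,[0,0,0.004],[0,0,0]],
  [-1,[0,0,0.003],[0,0,0]],
  [-1,[0,0,0],[0,0,0]],
  [-1,[0,0,0],[0,0,0]],
])

```text
time: 6.2
tool_pos: [0.4942, -0.008, 0.0716]
eef_rot: [-3.141, -0.001, 0.147]
wrist_force: [0.4, 2.8, 2.7]
opening: -0.0002
gripper_force: 1.3
```

Request:
play_rows([
  [-1,[0,0,0.003],[0,0,0]],
  [-1,[0,0,0],[0,0,0]],
  [-1,[0,0,0],[0,0,0]],
])

```text
time: 6.58
tool_pos: [0.4942, -0.0081, 0.0686]
eef_rot: [3.142, -0.001, 0.147]
wrist_force: [0.7, 2.2, 4.2]
opening: 0.0
gripper_force: 2.5
```

Request:
play_rows([
  [-1,[0,0,0.002],[0,0,0]],
  [-1,[0,0,0],[0,0,0]],
  [-1,[0,0,0],[0,0,0]],
])

```text
time: 6.95
tool_pos: [0.4943, -0.0081, 0.0667]
eef_rot: [3.142, -0.001, 0.147]
wrist_force: [-0.2, 3.2, 6.7]
opening: -0.0001
gripper_force: 3.3
```

Run:
```python
from h import *
for i in range(6):
    s=env.sense(); print(round(s['time'],3),s['tool_pos'].round(4),s['wrist_force'].round(2),s['gripper_force']); optics.capture('top')
```

```text
6.95 [ 0.4943 -0.0081  0.0667] [-0.17  3.21  6.75] 3.285452055861242
7.0 [ 0.4942 -0.0081  0.0667] [0.5  2.87 6.35] 3.2821287840488367
7.05 [ 0.4942 -0.0081  0.0667] [0.66 2.66 6.01] 3.2803612388670444
7.1 [ 0.4943 -0.0081  0.0667] [-0.57  3.01  6.61] 3.279311497390154
7.15 [ 0.4943 -0.0081  0.0667] [-0.33  1.98  6.96] 3.2786404051148565
7.2 [ 0.4942 -0.0081  0.0667] [0.37 2.97 7.27] 3.2782126831443748
```

The middle pad gave about 6.6 N at 8 mm (0.8 N/mm), so it isn't the soft one. Next is the pad nearest the chute.

Request:
play_rows([
  [-1,[0,0,-0.02],[0,0,0]],
  [-1,[0,0,-0.008],[0,0,0]],
  [-1,[0,0.038,0],[0,0,0]],
  [-1,[0,0.038,0],[0,0,0]],
  [-1,[0,0.039,0],[0,0,0]],
  [-1,[0,0,0.008],[0,0,0]],
  [-1,[0,0,0.008],[0,0,0]],
  [-1,[0,0,0],[0,0,0]],
  [-1,[0,0,0],[0,0,0]],
])

```text
time: 8.38
tool_pos: [0.5106, -0.121, 0.0781]
eef_rot: [-3.141, 0.0, 0.148]
wrist_force: [-0.4, 0.2, -0.5]
opening: 0.0
gripper_force: 0.0
```

Request:
play_rows([
  [-1,[0,0,0.004],[0,0,0]],
  [-1,[0,0,0.003],[0,0,0]],
  [-1,[0,0,0],[0,0,0]],
  [-1,[0,0,0],[0,0,0]],
])

```text
time: 8.88
tool_pos: [0.5108, -0.1218, 0.0714]
eef_rot: [-3.141, -0.0, 0.147]
wrist_force: [-0.3, 0.8, 1.2]
opening: 0.0004
gripper_force: 0.5
```

Request:
play_rows([
  [-1,[0,0,0.005],[0,0,0]],
  [-1,[0,0,0],[0,0,0]],
  [-1,[0,0,0],[0,0,0]],
])

```text
time: 9.25
tool_pos: [0.511, -0.122, 0.0665]
eef_rot: [3.141, -0.0, 0.147]
wrist_force: [0.0, 0.5, 2.9]
opening: -0.0002
gripper_force: 1.2
```

Run:
```python
from h import *
for i in range(6):
    s=env.sense(); print(round(s['time'],3),s['tool_pos'].round(4),s['wrist_force'].round(2),s['gripper_force']); optics.capture('top')
```

```text
9.25 [ 0.511  -0.122   0.0665] [0.02 0.47 2.85] 1.2367467395961285
9.3 [ 0.5109 -0.122   0.0665] [0.07 1.1  2.47] 1.2333190999925137
9.35 [ 0.5109 -0.122   0.0665] [ 0.73 -0.44  1.79] 1.2323053367435932
9.4 [ 0.5109 -0.122   0.0665] [ 1.11 -0.72  3.09] 1.23263793066144
9.45 [ 0.5109 -0.122   0.0665] [ 1.44 -0.2   2.67] 1.2338078208267689
9.5 [ 0.5109 -0.122   0.0665] [1.2  0.92 1.9 ] 1.2350192852318287
```

The near pad gave about 2.5 N at 8.4 mm, so it's the soft one. I'll go to its tag at (0.578, -0.111).

Request:
play_rows([
  [-1,[0,0,-0.02],[0,0,0]],
  [-1,[0,0,-0.018],[0,0,0]],
  [-1,[0.034,0,0],[0,0,0]],
  [-1,[0.034,-0.001,0],[0,0,0]],
  [-1,[0,0,0.01],[0,0,0]],
  [-1,[0,0,0],[0,0,0]],
  [-1,[0,0,0],[0,0,0]],
  [-1,[0,0,0],[0,0,0]],
])

```text
time: 10.55
tool_pos: [0.5774, -0.1111, 0.0945]
eef_rot: [3.142, 0.0, 0.146]
wrist_force: [0.5, -0.2, 0.4]
opening: 0.0001
gripper_force: 0.0
```

Over the tag. Pressing down in two steps.

Request:
play_rows([
  [-1,[0,0,0.008],[0,0,0]],
  [-1,[0,0,0.008],[0,0,0]],
  [-1,[0,0,0.006],[0,0,0]],
  [-1,[0,0,0],[0,0,0]],
  [-1,[0,0,0],[0,0,0]],
])

```text
time: 11.18
tool_pos: [0.5777, -0.1108, 0.0721]
eef_rot: [-3.141, 0.0, 0.147]
wrist_force: [0.2, 0.2, 0.5]
opening: 0.0
gripper_force: 0.0
```

Request:
play_rows([
  [-1,[0,0,0.005],[0,0,0]],
  [-1,[0,0,0.004],[0,0,0]],
  [-1,[0,0,0],[0,0,0]],
  [-1,[0,0,0],[0,0,0]],
])

```text
time: 11.68
tool_pos: [0.5777, -0.1109, 0.0631]
eef_rot: [-3.141, 0.0, 0.147]
wrist_force: [0.2, -0.2, 0.5]
opening: 0.0
gripper_force: 0.1
```

Request:
play_rows([
  [-1,[0,0,0.001],[0,0,0]],
  [-1,[0,0,0.001],[0,0,0]],
  [-1,[0,0,0],[0,0,0]],
])

```text
time: 12.05
tool_pos: [0.5779, -0.111, 0.0629]
eef_rot: [3.141, 0.0, 0.147]
wrist_force: [-5.1, 1.1, 14.1]
opening: -0.0007
gripper_force: 7.2
```

The tag has bottomed out: 14 N, with no further travel. I'll lift, back off and look.

Request:
play_rows([
  [-1,[0,0,-0.02],[0,0,0]],
  [-1,[0,0,-0.04],[0,0,0]],
  [-1,[0,0,-0.05],[0,0,0]],
  [-1,[-0.03,-0.03,-0.04],[0,0,0]],
  [-1,[-0.035,-0.04,-0.03],[0,0,0]],
  [-1,[-0.035,-0.04,-0.01],[0,0,0]],
  [-1,[0,0,0],[0,0,0]],
  [-1,[0,0,0],[0,0,0]],
])

```text
time: 13.05
tool_pos: [0.4633, -0.0169, 0.2521]
eef_rot: [3.141, -0.002, 0.147]
wrist_force: [0.3, -0.0, 0.1]
opening: 0.0001
gripper_force: 0.0
```

```bash
python3 - <<'E'
from h import *
s=env.sense(); print(s['time'],s['tool_pos'],s['wrist_force'])
c=cap('wrist'); np.savez('w2.npz',**c); cv2.imwrite('pics/w3.png',c['img'][:,:,::-1])
E
sed -i 's/>.054/>.044/;s/^tops(w1); print(); //' w.py; python3 w.py
```

```text
13.05 [ 0.46328744 -0.01690061  0.25212126] [ 0.32174083 -0.03750855  0.10874963]
[247.4  68. ] [ 29  19 531] z 0.0644 rect mm [560.8   2.7] [16.6 26.6] 8.6 mean [560.9   2.3  64.4]
[129.9  70.2] [ 32  21 589] z 0.0643 rect mm [543.8 115.8] [18.4 28.9] 9.3 mean [543.9 115.1  64.2]
[360.9  69.5] [ 29  19 499] z 0.0484 rect mm [ 578. -111.] [17.6 28.3] 9.7 mean [ 578.4 -110.9   48.3]
[248.3 137.6] [  42   44 1390] z 0.0602 rect mm [494.1  -8.1] [43.1 41.9] 40.1 mean [494.5  -8.   60.2]
[358.9 137.4] [  42   42 1374] z 0.0599 rect mm [ 511.2 -121.1] [42.3 42.4] 39.1 mean [ 511.7 -120.9   59.9]
[138.  138.5] [  43   42 1372] z 0.0602 rect mm [477.3 105.6] [42.2 42.5] 0.7 mean [477.6 105.1  60.1]
```

View pics/w3.png

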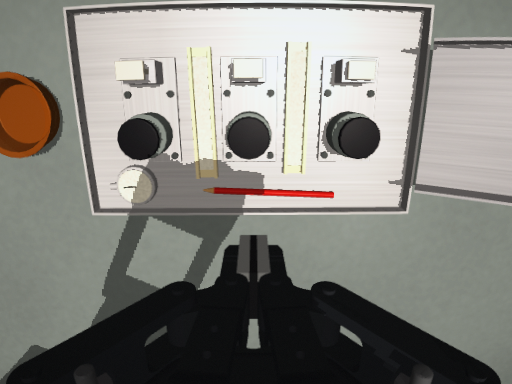

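The picture shows the tag nearest the chute, at (361,69), fully down at 48 mm. The tags at (130,70) and (247,68) are still up at 64 mm, all three pads are back at 60 mm, and the loose things haven't moved.

```bash
python3 -c "
from plant import env
print(env.finish_job())"
```

```text
the job is handed in; nothing more can be done
None
```

I pressed all three pads in order from far to near. The pad nearest the chute is the soft one, so I pushed its tag fully down, left the other two tags and the loose things alone, and handed the job in; no verdict was shown.

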